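# Close the leaf jig over a die and set its thumbscrew

## Robot

A 6-joint arm with a two-finger parallel gripper is mounted at the origin on a cart in front of the work surface, level with it; the furniture and walls round the work are solid. World frame = base frame: x ahead of the robot, y to its left, z up, the work surface at z = 0. Lengths are in mm, angles in degrees, forces in N, time in s.
With the tool pointing down it reaches from about 325 to 925 mm from the base axis. Payload 3.1 kg.
Tool frame: the origin (TCP) lies on the centre line of the jaws, within the pads' length; the fingertips stand bot.tcp_to_tips ahead of it and the grasp point (between the pads) lies 2 mm behind it (bot.tcp_to_tips is the distance from the TCP to the fingertips, in mm); z points along the fingers, y is the direction in which the jaws open and shut (so a half turn about z gives the same grasp; the last joint's range is limited). The gripper opens to 85 mm and grips with 20 to 120 N. Pads are 22 mm wide; open, the fingers measure 114 mm over their backs; the gripper's body (76 mm by 85 mm) begins 54 mm behind the grasp point. The pads swing forward as they close: fully open they stand 13 mm farther back than shut.
Start: joints at [-75.012, 12.427, 92.441, -0, 75.132, -6.429], TCP at [228.244, -581.846, 248.3] pointing down, gripper open.
Joint ranges: [-157.48, 157.48], [-44.54, 120.13], [17.64, 146.25], [-64.5, 244.5], [7.68, 150.69], [-147.95, 147.95]. Speed limits (degrees/s): [159.86, 159.86, 180, 180, 180, 180].

## Interface

Orientations are given as [roll, pitch, yaw] about the fixed x, y, z axes, in that order (R = Rz(yaw) Ry(pitch) Rx(roll)).
In Python, from station import bot gives the robot as it stands.
- The arm moves only by the tool send_rows, never from a script. Its argument "rows" is a list of rows, each a list of 5 numbers: the shift along the tool's x, y, z in m, then the turn about the tool's z in degrees, then the opening in per cent of the stroke, from 0 (shut) to 100 (fully open). In form: [[x, y, z, turn, hand], ...]. A call has 1 to 12 rows; each row shifts and turns the commanded pose from where the row before left it, along the tool's axes as they then stand; what a row does not reach is not made up. A row lasts 1/12 s, in which the tool goes at most 41.7 mm and 7.16 degrees, less where a joint would pass 70% of its speed; a pose out of reach is approached as far as the arm can. A call with a gripper value outside its range is refused whole. The fingers move at their own pace and stop on an object; "newtons" is the grip in N (left out, the last holds). Time passes only in rows, so rows that do not move let the fingers close. It gives the time, the measured TCP pose, the force and the opening at its end, in the units of the state.
- bot.get_obs(): the state, without advancing time (a new reading comes with each control period).
- bot.camera(name): name is "side" or "top"; returns a dict with "color" (384x512x3 uint8, red, green, blue), "fx", "fy", "cx", "cy" (pixels), "k1" (the pictures are not rectified: a ray, as slopes to the right and down, at radius r is drawn at 1 + k1 r^2 times it, then the intrinsics apply), "cam_to_world" (4x4, takes a point from camera to world coordinates). Camera axes: x right, y down, z forward; pixel columns grow to the right and rows downward; lengths in mm; the calibration is good to about 2 mm. A picture is of the moment at which its call begins. There is no depth.
- bot.job_done(): hands the job in, once; it reports no verdict.
The state is a dict: "clock": time; "joint_positions": joint angles; "qd": joint speeds; "tau": joint torques, N m; "position": TCP position; "tcp_rot": TCP orientation; "wrist_force": force on the tool from outside, world axes, zero at the start; "moment": the same for the moment, N m; "gripper_width": finger opening in mm.
Only numpy, scipy, OpenCV 4.12 (cv2) and the standard library are available. Lean on these libraries where they do the work, as an engineer would, in place of code of your own. Each camera call takes 0.05 s, during which the arm holds its last target.

## Task

A cutting die lies in the small leaf jig on the board: press the jig's hinged leaf down until the spring catch snaps over it, then turn the winged thumbscrew on the leaf clockwise until it seats firmly. Back the screw off a quarter turn, so that the die is kept in without being pinched, and finish with the gripper still gripping the wings. Keep the leaf shut and leave the other things on the board where they lie.

Things in the scene. Friction and masses are not known exactly. Their poses are not given: they have to be found in the camera images.
- jig: The leaf jig, fixed to the board: aluminium base plate 210 x 100 x 12 mm with the die nest in the middle. Origin: centre of the plate's underside. Its +x points along the plate from the catch post to the hinge (lugs at x = +65 mm, up to 60 mm high, 77 mm wide in y); z is up. A steel leaf, 44 x 10 mm, hinges over the die (fixed in its nest); shut, its top is 60 mm above the board.
- jig_hinge (a point): Middle of the leaf's hinge axis, 55 mm above the board; the axis runs along the jig's y. The leaf reaches from here 140 mm toward the jig's -x.
- jig_catch (a point): The sprung ball in the catch post (18 x 34 mm, 64 mm high, centre at x = -94 mm in the jig's frame) that snaps over the leaf's end. It resists in the last 12 mm of that end's travel, with some 5 to 15 N at the press pad, and then holds the leaf shut.
- leaf (a joint): Angle of the leaf in rad: 0 shut and caught, growing as its free end rises; below 0.03 it is caught by the ball. A stiff hinge: it stays where it is left (about 2 N at the press pad moves it).
- leaf_pad (a point): Middle of the ribbed press pad on top of the leaf's free end, 120 mm from the hinge axis along the leaf and 6 mm above its midplane; the pad is 30 x 40 mm. Press here, following the arc round the hinge.
- thumbscrew (a joint): Turn of the thumbscrew in rad, back from its seat: 0 = seated against a hard stop, wings along the leaf's length; grows anticlockwise seen from above (loosening); 0.8 to 2.2 at the start. A quarter turn is 1.57. Light friction (0.06 N m); it stays where left and does not rise or sink noticeably. It stands square to the leaf, 65 mm from the hinge axis: above the jig's origin when the leaf is shut.
- wing: The dark wing grip of the thumbscrew: flat bar 34 mm long (its x), 8 mm thick (its y), 18 mm tall. Origin on the screw's axis, 1 mm below the bar's mid-height: 86 mm above the board with the leaf shut. Below the bar is a thin neck (12 mm diameter), with free space beside it for fingertips down to 10 mm above the leaf's top. Grip the bar from above across its thickness.
- weight_block: Bystander: steel block weight with a wooden knob, 50 x 62 x 48 mm, origin at the centre of its underside. Leave it alone.
- scriber: Bystander: scriber with a turned handle, 13 x 140 x 13 mm, lying beside the jig, origin under its middle. Leave it alone.
- shears: Bystander: shears lying flat, 84 x 218 x 10 mm, origin under the middle. Leave them alone.
Mind the look-alikes: they are no part of the job. There is more than one size of the jig; the job needs the larger.

How it is judged:
By the outcome, as a careful person would: the job done as asked, in the order asked, and still so for the second after the job is handed in, while the arm keeps its last pose, push and grip.
It also fails if it takes over 51 s, if anything falls off the work surface, if the arm or the gripper's body presses on something with over 40 N, if the wrist force passes 120 N, or if a joint passes its speed limit or range.

## Working session

There is one attempt and no reset: what is moved stays moved. The work goes in short steps, Python scripts to look and compute and a tool call to move; the robot and the scene stay as the last step left them, time stands still between calls to the robot, and variables do not carry over. Pictures are saved under pics/ and viewed, and the job is handed in when it is done.

Besides the shell and the picture viewer there is one more tool, called after "Call:" by a JSON object that holds its "name" and its "arguments", one argument or row to a line. send_rows: Moves the arm, as the interface text tells. Its arguments: {"type":"object","properties":{"rows":{"type":"array","items":{"type":"array","items":{"type":"number"}}},"newtons":{"type":"number"}},"required":["rows"]}

```bash
mkdir -p pics; ls; python3 - <<'E'
from station import bot
import cv2,numpy as np
np.set_printoptions(precision=3,suppress=True)
for n in("side","top"):
    c=bot.camera(n); cv2.imwrite(f"pics/{n}0.png",c["color"][:,:,::-1])
    print(n,c["fx"],c["fy"],c["cx"],c["cy"],c["k1"]);print(np.array(c["cam_to_world"]))
print(bot.get_obs(),bot.tcp_to_tips)
E
```

```text
pics
side 421.0864201451631 421.0864201451631 257.1634099930134 191.9497002276578 -0.01199671183136315
[[ -0.901  -0.257   0.35  110.941]
 [ -0.434   0.572  -0.696 646.914]
 [ -0.021  -0.779  -0.626 759.605]
 [  0.      0.      0.      1.   ]]
top 444.5917506277123 444.5917506277123 255.12326975675145 193.288088330612 -0.16475499098794524
[[   0.01    -0.996    0.087  383.495]
 [  -1.      -0.008    0.023  -94.574]
 [  -0.022   -0.087   -0.996 1296.485]
 [   0.       0.       0.       1.   ]]
{'clock': 0.1, 'joint_positions': array([-75.01 ,  12.473,  92.522,  -0.002,  75.13 ,  -6.428]), 'qd': array([-0.031, -0.084, -0.129, -0.019, -0.078, -0.019]), 'tau': array([ -0.   , -39.808, -30.497,  -0.   ,   0.004,   0.   ]), 'position': array([ 228.061, -581.149,  247.071]), 'tcp_rot': array([-179.876,   -0.012,   21.418]), 'wrist_force': array([-0.513,  0.546,  0.426]), 'moment': array([ 0.01 ,  0.026, -0.017]), 'gripper_width': 85.57699570068495} 17.0
```

View pics/side0.png

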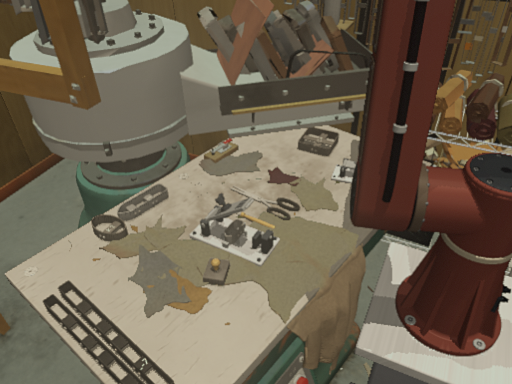

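View pics/top0.png

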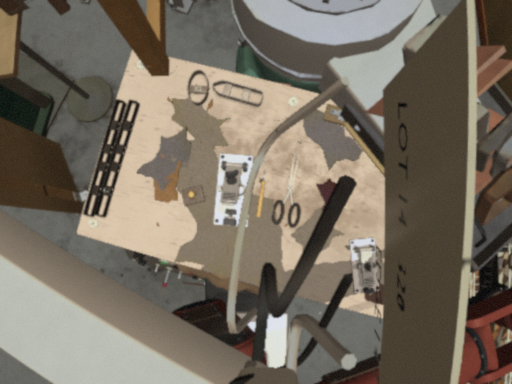

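```bash
python3 - <<'E'
import cv2
a=cv2.imread("pics/top0.png");b=cv2.imread("pics/side0.png")
cv2.imwrite("pics/t1.png",cv2.resize(a[145:235,170:310],None,fx=5.5,fy=5.5,interpolation=cv2.INTER_CUBIC))
cv2.imwrite("pics/t2.png",cv2.resize(a[225:305,330:390],None,fx=6,fy=6,interpolation=cv2.INTER_CUBIC))
cv2.imwrite("pics/s1.png",cv2.resize(b[180:270,180:300],None,fx=6.5,fy=6.5,interpolation=cv2.INTER_CUBIC))
E
```

```text
(no output)
```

View pics/t1.png

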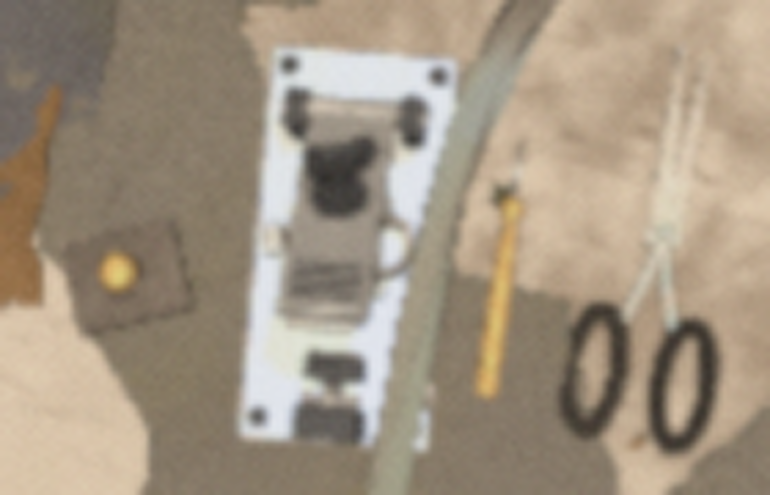

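View pics/t2.png

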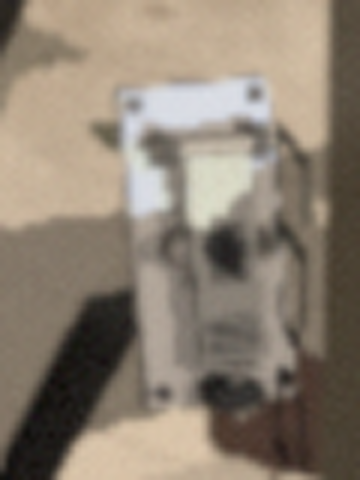

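View pics/s1.png

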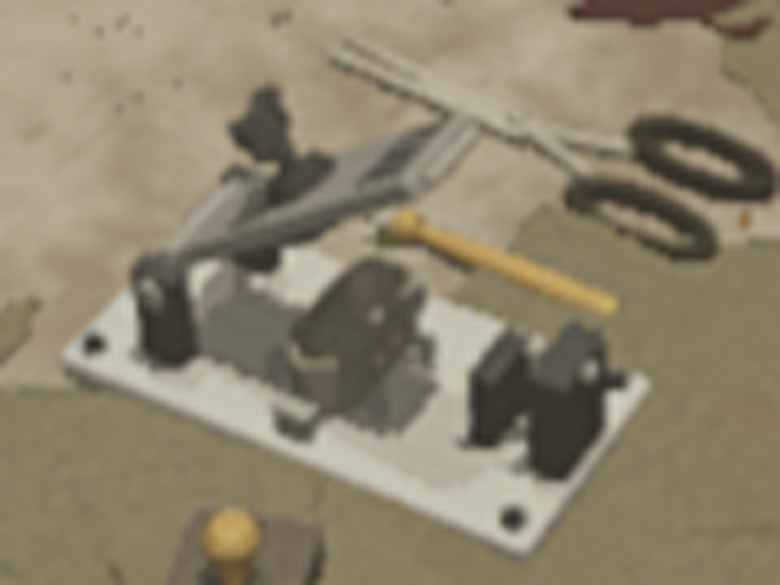

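```bash
cat > h.py <<'E'
import numpy as np,cv2
from station import bot
np.set_printoptions(precision=2,suppress=True)
def cam(n):
    c=bot.camera(n); return c
def ray(c,px):
    K=np.array([[c["fx"],0,c["cx"]],[0,c["fy"],c["cy"]],[0,0,1]])
    d=np.array([c["k1"],0,0,0,0.])
    p=cv2.undistortPoints(np.array([[px]],float),K,d)[0,0]
    T=np.array(c["cam_to_world"]);v=T[:3,:3]@[p[0],p[1],1];return T[:3,3],v/np.linalg.norm(v)
def onz(c,px,z):
    o,v=ray(c,px);return o+v*(z-o[2])/v[2]
def proj(c,P):
    T=np.array(c["cam_to_world"]);R=T[:3,:3].T
    K=np.array([[c["fx"],0,c["cx"]],[0,c["fy"],c["cy"]],[0,0,1]])
    return cv2.projectPoints(np.atleast_2d(P).astype(float),cv2.Rodrigues(R)[0],-R@T[:3,3],K,np.array([c["k1"],0,0,0,0.]))[0][:,0]
def tri(c1,p1,c2,p2):
    o1,v1=ray(c1,p1);o2,v2=ray(c2,p2)
    A=np.array([v1,-v2]).T;s=np.linalg.lstsq(A,o2-o1,rcond=None)[0]
    a=o1+s[0]*v1;b=o2+s[1]*v2;return (a+b)/2,np.linalg.norm(a-b)
E
python3 - <<'E'
from h import *
t=cam("top");s=cam("side")
P=[onz(t,(x/5.5+170-.4,y/5.5+145-.4),12) for x,y in[(273,48),(457,60),(240,437),(428,450)]]
for p in P:print(p)
c=sum(P)/4;print("c",c,np.linalg.norm(P[0]-P[1]),np.linalg.norm(P[0]-P[2]))
S=[onz(s,(x/6.5+180-.4,y/6.5+180-.4),12) for x,y in[(65,360),(527,553),(648,382)]]
for p in S:print("s",p)
print((S[0]+S[2])/2,np.linalg.norm(S[0]-S[1]),np.linalg.norm(S[2]-S[1]))
Q=[onz(t,(x/6+330-.4,y/6+225-.4),12) for x,y in[(120,88),(270,78),(150,408),(297,400)]]
print("other",np.linalg.norm(Q[0]-Q[1]),np.linalg.norm(Q[0]-Q[2]),sum(Q)/4)
E
```

```text
[612.23  41.66  12.  ]
[606.25 -56.68  12.  ]
[404.89  55.45  12.  ]
[399.18 -43.71  12.  ]
c [505.64  -0.82  12.  ] 98.52693429516926 207.79856610092475
s [609.55  42.52  12.  ]
s [404.04  56.58  12.  ]
s [398.8  -40.51  12.  ]
[504.18   1.    12.  ] 205.98827792945255 97.23054419953264
other 73.59219704804646 154.37415881881947 [ 289.64 -383.17   12.  ]
```

```bash
cat >> h.py <<'E'
YAW=np.radians(-3.8);O=np.array([505.,0,0])
X=np.array([np.cos(YAW),np.sin(YAW),0]);Y=np.array([-np.sin(YAW),np.cos(YAW),0]);Z=np.array([0,0,1.])
def leafpt(th,d,y,h): # d from hinge along leaf, y lateral, h above midplane
    H=O+65*X+55*Z
    return H+d*(-X*np.cos(th)+Z*np.sin(th))+y*Y+h*(Z*np.cos(th)+X*np.sin(th))
E
python3 - <<'E'
from h import *
t=cam("top");s=cam("side")
a=cv2.imread("pics/top0.png");b=cv2.imread("pics/side0.png")
def up(im,x0,y0,x1,y1,f):return cv2.resize(im[y0:y1,x0:x1],None,fx=f,fy=f,interpolation=cv2.INTER_CUBIC)
A=up(a,200,140,270,240,6);B=up(b,180,180,290,270,5)
for th,col in((.4,(0,0,255)),(.5,(0,255,0)),(.6,(255,0,0)),(.7,(255,255,0))):
  for im,c,x0,y0,f in((A,t,200,140,6),(B,s,180,180,5)):
    P=[leafpt(th,d,y,5) for d,y in((0,22),(0,-22),(140,-22),(140,22))]
    q=((proj(c,P)-[x0,y0]+.5)*f).astype(int)
    cv2.polylines(im,[q],True,col,1)
C=np.zeros((600,A.shape[1]+B.shape[1],3),np.uint8);C[:A.shape[0],:A.shape[1]]=A;C[:B.shape[0],A.shape[1]:]=B
C=cv2.resize(C,None,fx=800/C.shape[1],fy=800/C.shape[1]);cv2.imwrite("pics/ov.png",C)
E
```

```text
(no output)
```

View pics/ov.png

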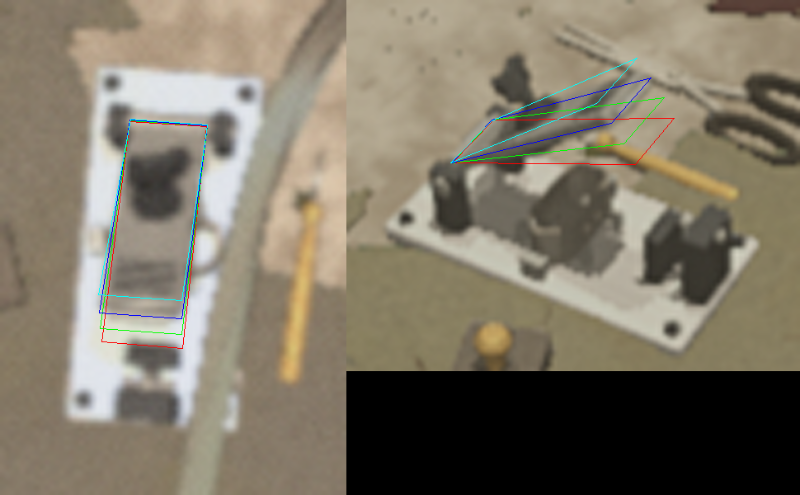

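```bash
python3 - <<'E'
from h import *
for n in("top","side"):
    c=cam(n);print(n,proj(c,[[0,0,0],[0,0,300],[228,-582,248],[228,-582,330],[500,0,0]]))
    cv2.imwrite(f"pics/{n}full.png",cv2.resize(c["color"][:,:,::-1],(800,600),interpolation=cv2.INTER_CUBIC))
E
```

```text
top [[231.13 363.05]
 [221.19 400.99]
 [465.72 296.81]
 [481.26 301.66]
 [233.09 191.88]]
side [[444.86 310.48]
 [491.39 202.07]
 [408.67  76.71]
 [414.62  48.7 ]
 [236.01 240.29]]
```

View pics/topfull.png

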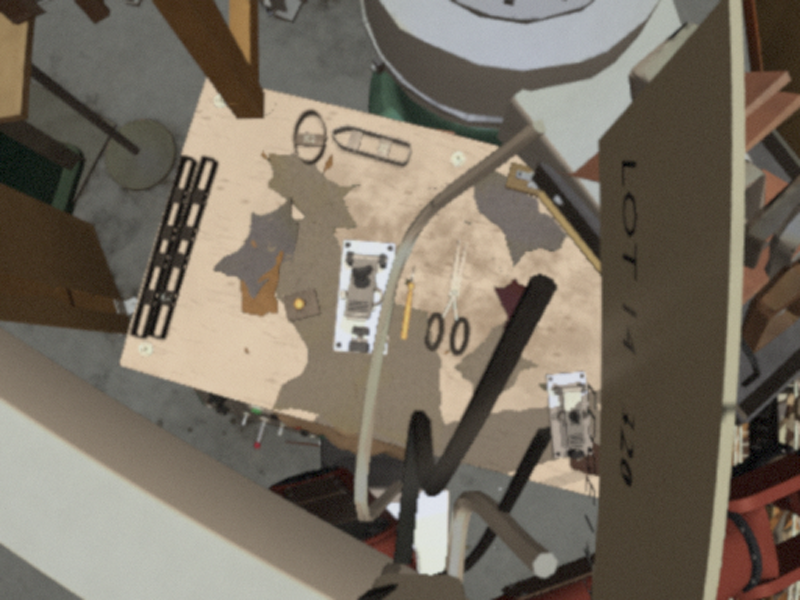

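View pics/sidefull.png

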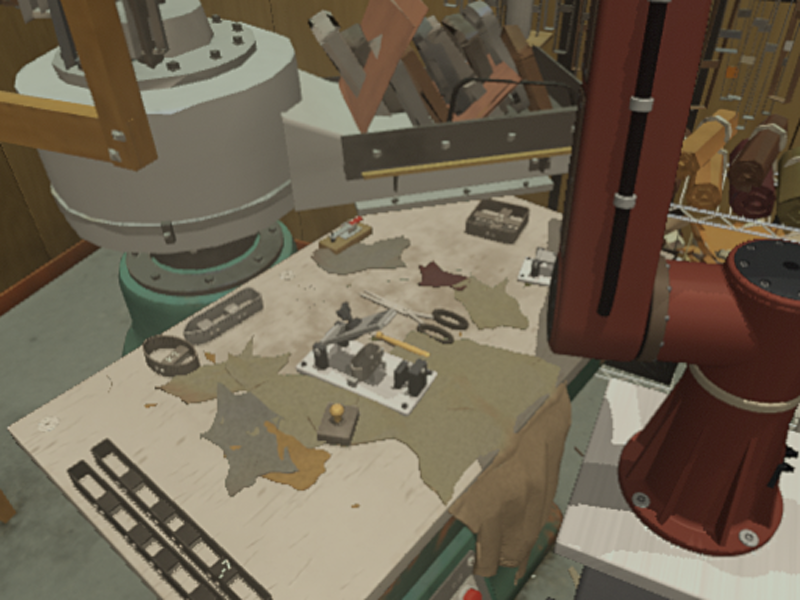

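Call:
{"name": "send_rows", "arguments": {
  "rows": [
    [0.018,-0.019,0,0,0],
    [0.018,-0.019,0,0,0],
    [0.018,-0.019,0,0,0],
    [0.018,-0.019,0,0,0],
    [0.018,-0.019,0,0,0],
    [0.018,-0.019,0,0,0],
    [0.018,-0.019,0,0,0],
    [0.018,-0.019,0,0,0],
    [0.018,-0.019,0,0,0],
    [0.018,-0.019,0,0,0],
    [0.018,-0.019,0,0,0],
    [0.018,-0.019,0,0,0]
  ],
  "newtons": 30
}}

```text
clock: 1.4
position: [346.4, -289.6, 248.5]
tcp_rot: [180.0, -0.0, 21.4]
wrist_force: [0.5, 0.2, 0.0]
gripper_width: 0.1
```

Call:
{"name": "send_rows", "arguments": {
  "rows": [
    [0.0187,-0.0188,0,0,0],
    [0.0187,-0.0188,0,0,0],
    [0.0187,-0.0188,0,0,0],
    [0.0187,-0.0188,0,0,0],
    [0.0187,-0.0188,0.006,0,0],
    [0.0187,-0.0188,0.006,0,0],
    [0.0187,-0.0188,0.008,0,0],
    [0.0187,-0.0188,0.008,0,0],
    [0.0187,-0.0188,0.008,0,0],
    [0.0187,-0.0188,0.008,0,0],
    [0.0187,-0.0188,0.008,0,0],
    [0.0187,-0.0188,0.008,0,0]
  ]
}}

```text
clock: 2.4
position: [473.1, 2.5, 188.3]
tcp_rot: [180.0, -0.0, 21.4]
wrist_force: [0.2, 0.3, -0.2]
gripper_width: -0.1
```

```bash
python3 - <<'E'
from h import *
print(bot.get_obs()["position"])
c=cam("side");cv2.imwrite("pics/s2.png",cv2.resize(c["color"][100:280,150:330,::-1],None,fx=3.3,fy=3.3,interpolation=cv2.INTER_CUBIC))
E
```

```text
[473.09   2.54 188.25]
```

View pics/s2.png

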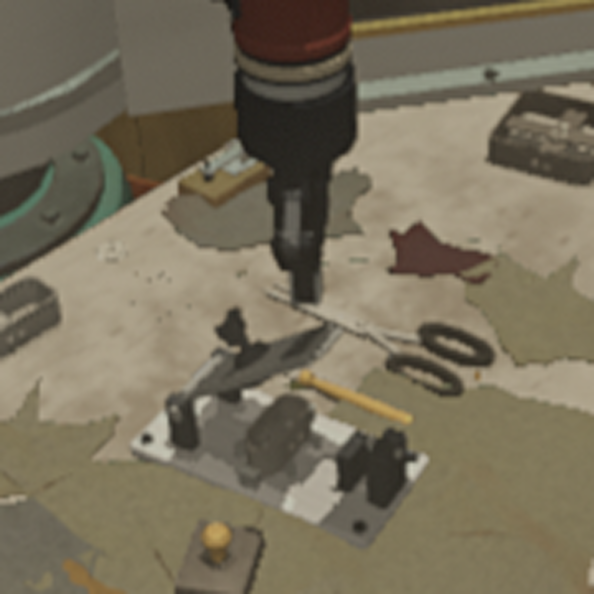

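Call:
{"name": "send_rows", "arguments": {
  "rows": [
    [0,0,0.01,0,0],
    [0,0,0.01,0,0],
    [0,0,0.01,0,0],
    [0,0,0.006,0,0],
    [0,0,0.004,0,0],
    [0,0,0.003,0,0],
    [0,0,0.003,0,0]
  ]
}}

```text
clock: 3.03
position: [472.8, 0.6, 142.2]
tcp_rot: [180.0, -0.0, 21.4]
wrist_force: [0.3, -0.2, 1.0]
gripper_width: -0.2
```

Call:
{"name": "send_rows", "arguments": {
  "rows": [
    [-0.0023,-0.0011,0.0041,0,0],
    [-0.0023,-0.0011,0.0041,0,0],
    [-0.0023,-0.0011,0.0041,0,0],
    [-0.0016,-0.0008,0.0036,0,0],
    [-0.0016,-0.0008,0.0036,0,0],
    [-0.0016,-0.0008,0.0036,0,0],
    [-0.0013,-0.0006,0.0038,0,0],
    [-0.0013,-0.0006,0.0038,0,0],
    [-0.0013,-0.0006,0.0038,0,0],
    [-0.0009,-0.0004,0.0039,0,0],
    [-0.0009,-0.0004,0.0039,0,0],
    [-0.0009,-0.0004,0.0039,0,0]
  ]
}}

```text
clock: 4.03
position: [452.3, 2.7, 95.7]
tcp_rot: [-180.0, -0.0, 21.4]
wrist_force: [1.0, -1.1, 1.0]
gripper_width: -0.1
```

Call:
{"name": "send_rows", "arguments": {
  "rows": [
    [-0.0004,-0.0002,0.002,0,0],
    [-0.0004,-0.0002,0.002,0,0],
    [-0.0004,-0.0002,0.002,0,0],
    [-0.0003,-0.0001,0.002,0,0],
    [-0.0002,-0.0001,0.002,0,0],
    [-0.0002,-0.0001,0.002,0,0],
    [0,0,0.002,0,0],
    [0,0,0.0015,0,0],
    [0,0,0.0015,0,0],
    [0,0,0.001,0,0]
  ]
}}

```text
clock: 4.87
position: [450.1, 2.8, 77.7]
tcp_rot: [-180.0, 0.0, 21.4]
wrist_force: [0.0, -0.3, 0.6]
gripper_width: -0.2
```

Call:
{"name": "send_rows", "arguments": {
  "rows": [
    [0,0,0.001,0,0],
    [0,0,0.001,0,0],
    [0,0,0,0,0]
  ]
}}

```text
clock: 5.12
position: [450.1, 2.8, 76.8]
tcp_rot: [-180.0, 0.1, 21.4]
wrist_force: [-3.4, 0.7, 6.9]
gripper_width: -0.1
```

```bash
python3 - <<'E'
from h import *
print(bot.get_obs()["wrist_force"],bot.get_obs()["position"])
c=cam("side");cv2.imwrite("pics/s3.png",cv2.resize(c["color"][170:280,180:300,::-1],None,fx=5,fy=5,interpolation=cv2.INTER_CUBIC))
E
```

```text
[-3.4   0.66  6.85] [450.1    2.82  76.78]
```

View pics/s3.png

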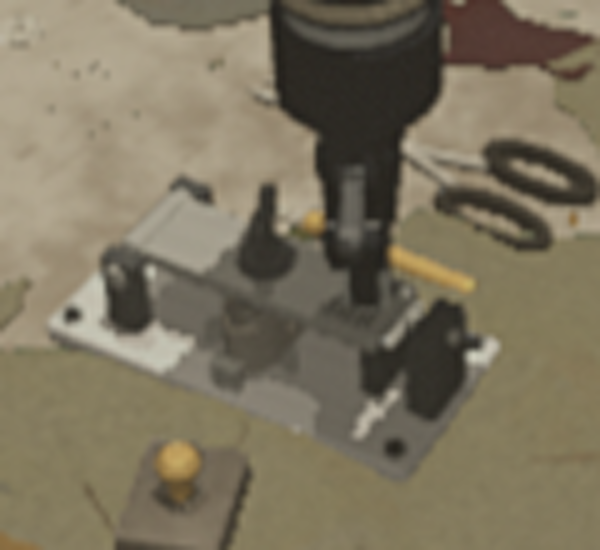

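Call:
{"name": "send_rows", "arguments": {
  "rows": [
    [0,0,0.001,0,0],
    [0,0,0.001,0,0],
    [0,0,0.0005,0,0],
    [0,0,0,0,0]
  ]
}}

```text
clock: 5.5
position: [450.2, 2.8, 76.3]
tcp_rot: [-179.9, 0.2, 21.4]
wrist_force: [-10.6, 1.2, 23.2]
gripper_width: 0.2
```

Call:
{"name": "send_rows", "arguments": {
  "rows": [
    [0,0,-0.003,0,0],
    [0,0,-0.01,0,0],
    [0,0,-0.015,0,50],
    [-0.02,0,-0.02,0,100],
    [-0.03,0,-0.02,0,100],
    [-0.03,0,-0.02,0,100],
    [-0.03,0,-0.01,0,100]
  ]
}}

```text
clock: 6.08
position: [348.1, -37.9, 173.9]
tcp_rot: [179.9, -0.1, 21.5]
wrist_force: [0.2, -0.2, 1.4]
gripper_width: 60.6
```

```bash
python3 - <<'E'
from h import *
c=cam("side");cv2.imwrite("pics/s4.png",cv2.resize(c["color"][170:280,180:300,::-1],None,fx=5,fy=5,interpolation=cv2.INTER_CUBIC))
c=cam("top");cv2.imwrite("pics/t4.png",cv2.resize(c["color"][145:235,200:270,::-1],None,fx=6.5,fy=6.5,interpolation=cv2.INTER_CUBIC))
E
```

```text
(no output)
```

View pics/s4.png

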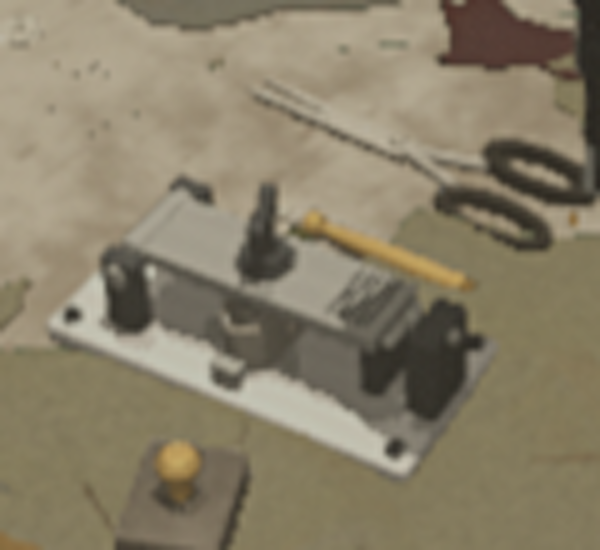

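View pics/t4.png

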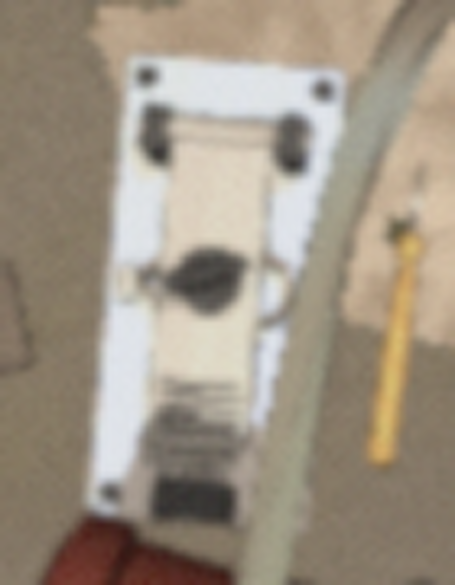

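```bash
python3 - <<'E'
from h import *
t=cam("top");s=cam("side")
def g(c,x0,y0,x1,y1,f):
    im=c["color"][y0:y1,x0:x1,::-1].astype(float);im=np.clip(im*2.2,0,255).astype(np.uint8)
    return cv2.resize(im,None,fx=f,fy=f,interpolation=cv2.INTER_CUBIC)
A=g(t,217,175,247,200,18);B=g(s,215,190,255,235,12)
for phi,col in((90,(0,0,255)),(105,(0,255,0)),(120,(255,0,0))):
  a=np.radians(phi)+YAW;d=np.array([np.cos(a),np.sin(a),0]);n=np.array([-d[1],d[0],0])
  for im,c,x0,y0,f in((A,t,217,175,18),(B,s,215,190,12)):
    P=[O+96*Z+u*17*d+v*4*n for u,v in((1,1),(1,-1),(-1,-1),(-1,1))]
    cv2.polylines(im,[((proj(c,P)-[x0,y0]+.5)*f).astype(int)],True,col,1)
cv2.imwrite("pics/w1.png",A);cv2.imwrite("pics/w2.png",B)
E
```

```text
(no output)
```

View pics/w1.png

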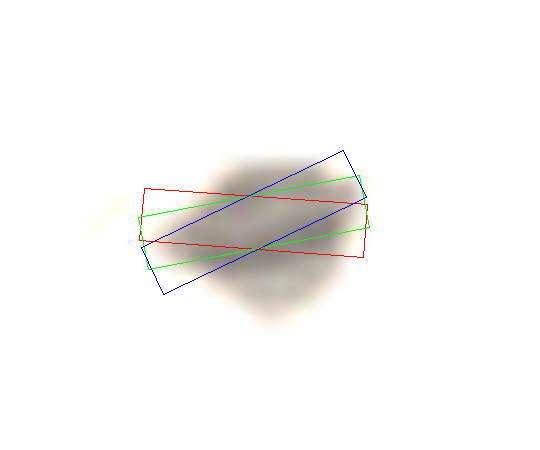

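View pics/w2.png

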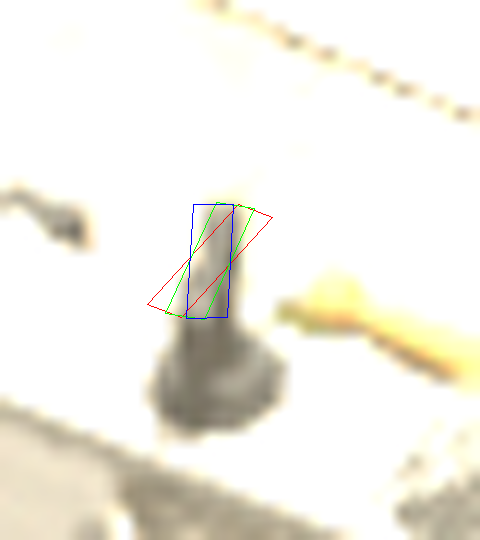

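Call:
{"name": "send_rows", "arguments": {
  "rows": [
    [0,0,0,-7.1,80],
    [0,0,0,-7.1,80],
    [0,0,0,-7.1,80],
    [0,0,0,-7.1,80],
    [0,0,0,-7.1,80],
    [0,0,0,-7.1,80],
    [0,0,0,-7.1,80],
    [0,0,0,-7.1,80],
    [0,0,0,-7.1,80],
    [0,0,0,-7.1,80],
    [0,0,0,-7.1,80],
    [0,0,0,-7.1,80]
  ]
}}

```text
clock: 7.28
position: [348.4, -36.9, 170.8]
tcp_rot: [-179.9, -0.1, 107.0]
wrist_force: [0.3, 0.2, 0.0]
gripper_width: 68.2
```

Call:
{"name": "send_rows", "arguments": {
  "rows": [
    [-0.0013,0.02,0,0,70],
    [-0.0013,0.02,0,0,70],
    [-0.0013,0.02,0,0,70],
    [-0.0013,0.02,0,0,70],
    [-0.0013,0.02,0,0,70],
    [-0.0013,0.02,0,0,70],
    [-0.0013,0.02,0,0,70],
    [-0.0013,0.0205,0,-1,70],
    [0,0,0.01,0,70],
    [0,0,0.01,0,70]
  ]
}}

```text
clock: 8.12
position: [505.8, -0.8, 150.2]
tcp_rot: [-180.0, -0.0, 107.7]
wrist_force: [-0.7, -0.7, -0.6]
gripper_width: 59.8
```

```bash
python3 - <<'E'
from h import *
print(bot.get_obs()["position"])
c=cam("side");cv2.imwrite("pics/s5.png",cv2.resize(c["color"][130:280,170:310,::-1],None,fx=4,fy=4,interpolation=cv2.INTER_CUBIC))
E
```

```text
[505.81  -0.83 150.24]
```

View pics/s5.png

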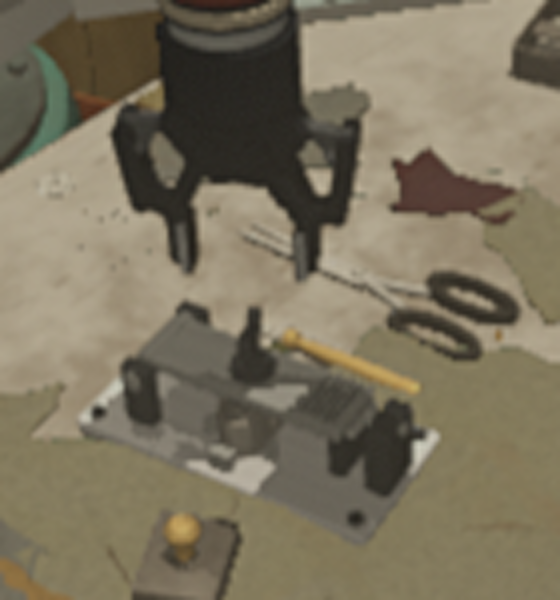

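Call:
{"name": "send_rows", "arguments": {
  "rows": [
    [0,0,0.012,0,60],
    [0,0,0.012,0,60],
    [0,0,0.012,0,60],
    [0,0,0.01,0,60],
    [0,0,0.008,0,60],
    [0,0,0.006,0,60]
  ]
}}

```text
clock: 8.67
position: [503.8, -1.5, 90.2]
tcp_rot: [-179.9, -0.0, 107.6]
wrist_force: [0.3, 1.0, 1.1]
gripper_width: 51.3
```

Call:
{"name": "send_rows", "arguments": {
  "rows": [
    [0,0,0,0,20],
    [0,0,0,0,20],
    [0,0,0,0,20],
    [0,0,0,0,20],
    [0,0,0,0,0],
    [0,0,0,0,0],
    [0,0,0,0,0],
    [0,0,0,0,0]
  ],
  "newtons": 25
}}

```text
clock: 9.33
position: [506.8, -1.1, 92.6]
tcp_rot: [179.7, 0.1, 107.6]
wrist_force: [4.7, 2.0, -1.2]
gripper_width: 7.2
```

```bash
python3 - <<'E'
from h import *
o=bot.get_obs();print(o)
c=cam("side");cv2.imwrite("pics/s6.png",cv2.resize(c["color"][130:280,170:310,::-1],None,fx=4,fy=4,interpolation=cv2.INTER_CUBIC))
E
```

```text
{'clock': 9.3333, 'joint_positions': array([ -8.11,   9.19, 114.84,   0.09,  55.69, -25.74]), 'qd': array([-0.07,  0.01,  0.02, -0.06, -0.01, -0.03]), 'tau': array([ -1.1 , -31.93, -22.93,  -0.7 ,   1.17,  -0.06]), 'position': array([506.75,  -1.12,  92.6 ]), 'tcp_rot': array([179.71,   0.06, 107.58]), 'wrist_force': array([ 4.68,  2.04, -1.22]), 'moment': array([ 0.27, -0.66, -0.03]), 'gripper_width': 7.246107408785618}
```

View pics/s6.png

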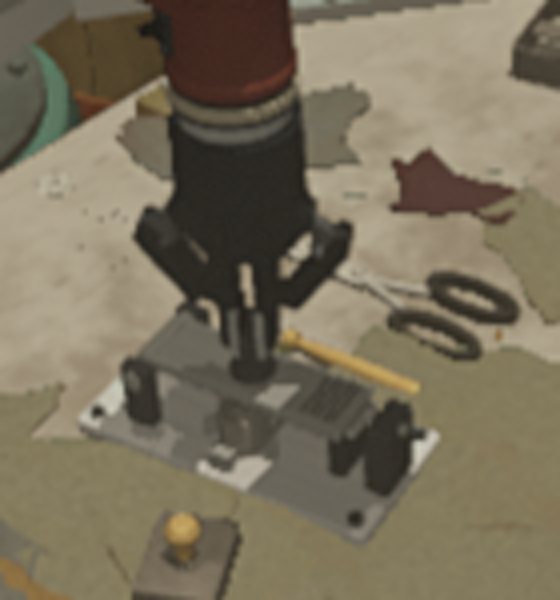

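Call:
{"name": "send_rows", "arguments": {
  "rows": [
    [0,0,0,0,0],
    [0,0,0,4,0],
    [0,0,0,6,0],
    [0,0,0,6,0],
    [0,0,0,6,0],
    [0,0,0,6,0],
    [0,0,0,6,0]
  ],
  "newtons": 60
}}

```text
clock: 9.97
position: [506.5, -1.0, 92.7]
tcp_rot: [179.8, -0.1, 73.3]
wrist_force: [4.4, 2.2, -0.9]
gripper_width: 6.9
```

```bash
python3 - <<'E'
from h import *
o=bot.get_obs()
for k in("position","tcp_rot","wrist_force","moment"):print(k,o[k])
E
```

```text
position [506.54  -1.03  92.66]
tcp_rot [179.77  -0.11  73.32]
wrist_force [ 4.43  2.16 -0.89]
moment [ 0.44 -0.58  0.05]
```

Call:
{"name": "send_rows", "arguments": {
  "rows": [
    [0.001,0.0017,0,0,0],
    [0,0,0,6,0],
    [0,0,0,6,0],
    [0,0,0,6,0],
    [0,0,0,6,0],
    [0,0,0,6,0],
    [0,0,0,6,0],
    [0,0,0,6,0],
    [0,0,0,6,0],
    [0,0,0,6,0],
    [0,0,0,0,0]
  ]
}}

```text
clock: 10.88
position: [506.5, -0.7, 92.6]
tcp_rot: [-180.0, 0.0, 19.6]
wrist_force: [-1.3, 1.2, 5.3]
gripper_width: 6.4
```

```bash
python3 - <<'E'
from h import *
o=bot.get_obs()
for k in("position","tcp_rot","wrist_force","moment"):print(k,o[k])
c=cam("top");cv2.imwrite("pics/t7.png",cv2.resize(c["color"][145:235,200:290,::-1],None,fx=6,fy=6,interpolation=cv2.INTER_CUBIC))
E
```

```text
position [506.55  -0.74  92.61]
tcp_rot [-179.96    0.04   19.59]
wrist_force [-1.32  1.23  5.31]
moment [ 0.33  0.2  -0.06]
```

View pics/t7.png

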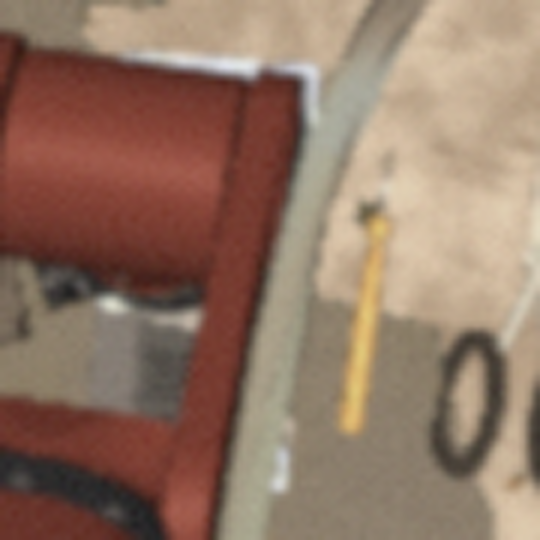

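Call:
{"name": "send_rows", "arguments": {
  "rows": [
    [0,0,0,4,0],
    [0,0,0,4,0],
    [0,0,0,4,0],
    [0,0,0,3,0],
    [0,0,0,2,0],
    [0,0,0,0,0]
  ]
}}

```text
clock: 11.43
position: [506.5, -0.6, 92.6]
tcp_rot: [-180.0, 0.0, 2.7]
wrist_force: [-1.1, 2.1, 5.6]
gripper_width: 6.5
```

```bash
python3 - <<'E'
from h import *
o=bot.get_obs()
for k in("position","tcp_rot","wrist_force","moment"):print(k,o[k])
E
```

```text
position [506.51  -0.63  92.58]
tcp_rot [-179.96    0.05    2.71]
wrist_force [-1.15  2.09  5.58]
moment [ 0.36  0.19 -0.04]
```

Call:
{"name": "send_rows", "arguments": {
  "rows": [
    [0,0,0,2,0],
    [0,0,0,2,0],
    [0,0,0,1,0],
    [0,0,0,0,0]
  ],
  "newtons": 90
}}

```text
clock: 11.77
position: [506.5, -0.6, 92.7]
tcp_rot: [-180.0, 0.1, -2.3]
wrist_force: [-1.6, 2.2, 5.9]
gripper_width: 6.0
```

```bash
python3 - <<'E'
from h import *
o=bot.get_obs()
for k in("position","tcp_rot","wrist_force","moment"):print(k,o[k])
E
```

```text
position [506.54  -0.62  92.65]
tcp_rot [-179.96    0.05   -2.25]
wrist_force [-1.64  2.24  5.89]
moment [ 0.4   0.16 -0.1 ]
```

Call:
{"name": "send_rows", "arguments": {
  "rows": [
    [0,0,0,1.5,0],
    [0,0,0,1.5,0],
    [0,0,0,1.5,0],
    [0,0,0,0,0]
  ]
}}

```text
clock: 12.1
position: [506.6, -0.5, 92.7]
tcp_rot: [180.0, 0.0, -6.5]
wrist_force: [-1.9, 2.7, 5.5]
gripper_width: 5.6
```

```bash
python3 - <<'E'
from h import *
o=bot.get_obs()
for k in("position","tcp_rot","wrist_force","moment"):print(k,o[k])
E
```

```text
position [506.55  -0.53  92.66]
tcp_rot [179.99   0.05  -6.54]
wrist_force [-1.9   2.67  5.49]
moment [0.49 0.15 0.86]
```

Call:
{"name": "send_rows", "arguments": {
  "rows": [
    [0,0,0,1,0],
    [0,0,0,1,0],
    [0,0,0,0,0],
    [0,0,0,0,0]
  ]
}}

```text
clock: 12.43
position: [506.6, -0.5, 92.7]
tcp_rot: [180.0, 0.0, -8.4]
wrist_force: [-1.5, 2.8, 5.2]
gripper_width: 6.1
```

```bash
python3 - <<'E'
from h import *
o=bot.get_obs()
for k in("position","tcp_rot","wrist_force","moment"):print(k,o[k])
E
```

```text
position [506.57  -0.5   92.69]
tcp_rot [179.96   0.04  -8.36]
wrist_force [-1.45  2.81  5.2 ]
moment [0.57 0.11 1.33]
```

Call:
{"name": "send_rows", "arguments": {
  "rows": [
    [0,0,0,-2,0],
    [0,0,0,-1,0],
    [0,0,0,0,0]
  ]
}}

```text
clock: 12.68
position: [506.6, -0.5, 92.7]
tcp_rot: [180.0, 0.0, -5.5]
wrist_force: [-0.9, 2.8, 6.1]
gripper_width: 6.1
```

```bash
python3 - <<'E'
from h import *
o=bot.get_obs()
for k in("position","tcp_rot","wrist_force","moment"):print(k,o[k])
E
```

```text
position [506.55  -0.52  92.67]
tcp_rot [180.     0.05  -5.52]
wrist_force [-0.87  2.83  6.12]
moment [0.42 0.23 0.52]
```

Call:
{"name": "send_rows", "arguments": {
  "rows": [
    [0,0,0,-3,0],
    [0,0,0,-5,0],
    [0,0,0,-6,0],
    [0,0,0,-6,0],
    [0,0,0,-6,0],
    [0,0,0,-6,0],
    [0,0,0,-6,0],
    [0,0,0,-6,0],
    [0,0,0,-6,0],
    [0,0,0,-6,0]
  ]
}}

```text
clock: 13.52
position: [506.6, -0.9, 92.7]
tcp_rot: [-180.0, 0.0, 50.6]
wrist_force: [-1.0, 1.2, 6.0]
gripper_width: 5.7
```

Call:
{"name": "send_rows", "arguments": {
  "rows": [
    [0,0,0,-6,0],
    [0,0,0,-6,0],
    [0,0,0,-6,0],
    [0,0,0,-6,0],
    [0,0,0,-5,0],
    [0,0,0,-4,0],
    [0,0,0,-2,0],
    [0,0,0,0,0],
    [0,0,0,0,0]
  ]
}}

```text
clock: 14.27
position: [506.8, -1.0, 92.7]
tcp_rot: [-180.0, 0.0, 85.3]
wrist_force: [-0.9, 0.4, 5.0]
gripper_width: 5.8
```

```bash
python3 - <<'E'
from h import *
o=bot.get_obs()
for k in("position","tcp_rot","wrist_force","moment","joint_positions"):print(k,o[k])
E
```

```text
position [506.78  -1.05  92.65]
tcp_rot [-179.99    0.02   85.27]
wrist_force [-0.91  0.45  5.02]
moment [0.15 0.3  0.07]
joint_positions [ -8.05   9.36 114.63  -0.02  56.02  -3.3 ]
```

Call:
{"name": "send_rows", "arguments": {
  "rows": [
    [0,0,0,-1.2,0],
    [0,0,0,0,0],
    [0,0,0,0,0],
    [0,0,0,0,0]
  ]
}}

```text
clock: 14.6
position: [506.8, -1.0, 92.6]
tcp_rot: [-180.0, 0.0, 86.5]
wrist_force: [-1.4, 0.9, 5.8]
gripper_width: 5.8
```

```bash
python3 - <<'E'
from h import *
o=bot.get_obs()
for k in("position","tcp_rot","wrist_force","moment","gripper_width"):print(k,o[k])
c=cam("side");cv2.imwrite("pics/s8.png",cv2.resize(c["color"][150:280,170:310,::-1],None,fx=4.5,fy=4.5,interpolation=cv2.INTER_CUBIC))
E
```

```text
position [506.79  -1.02  92.64]
tcp_rot [-179.99    0.02   86.46]
wrist_force [-1.43  0.87  5.76]
moment [0.12 0.18 0.01]
gripper_width 5.767462146418371
```

View pics/s8.png

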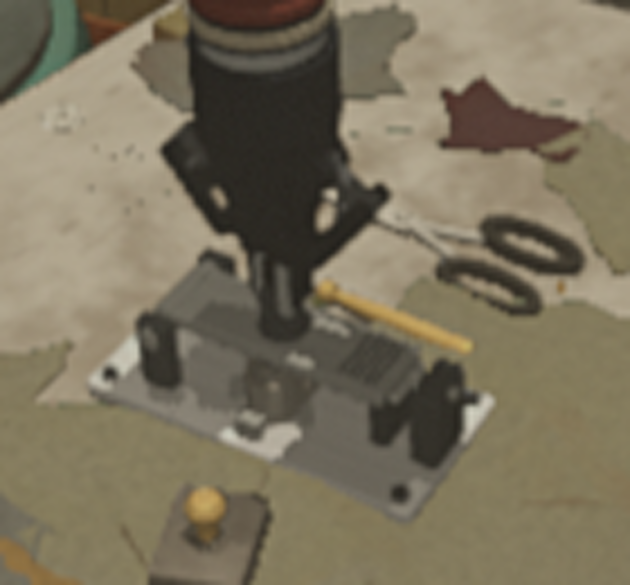

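The leaf is shut and the fingers are still gripping the wings at 86.5°, so I'm handing in.

```bash
python3 -c "
from station import bot
bot.job_done();print(bot.get_obs()['clock'])"
```

```text
the job is handed in; nothing more can be done
the job is handed in; nothing more can be done
```

The job is handed in at about 14.7 s on the robot's clock, with the leaf shut, the screw seated and backed off a quarter turn, and the gripper still on the wings.

- **Jig choice:** I worked on the larger jig, measured at about 208 x 98 mm. The look-alike measured about 154 x 74 mm.
- **Leaf:** I pressed it down along its arc until it met a stiff stop at 23 N. I saw no clear force peak when the catch snapped. After I lifted off, the picture showed the leaf staying down, and it was still shut in the last picture.
- **Seating:** I turned the screw clockwise about 111° to its hard stop, reaching 1.33 N m. When I unloaded it, the torque pointed to a seat at tool yaw −3.7°, matching the jig's −3.8°, so the grip had not slipped.
- **Back-off:** I finished at yaw 86.5°, about 90° back from the seat, with only 0.01 N m left on the screw.
- **Grip and bystanders:** The grip is 90 N. The opening reads 5.8 mm on an 8 mm bar, which I put down to the pads giving under that force. The weight block, scriber and shears appear unmoved in the last picture.

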